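Close the split gear case on its dowels and hold it shut

ROBOT

A 6-joint arm with a two-finger parallel gripper is mounted at the origin on the work surface. World frame = base frame: x ahead of the robot, y to its left, z up, the work surface at z = 0. Lengths are in m, angles in degrees, forces in N, time in s.
With the tool pointing down it reaches from about 0.375 to 0.9 m from the base axis. Payload 3.1 kg.
Tool frame: the origin (TCP) lies between the finger pads; the fingertips stand 19 mm ahead of it and the grasp point (between the pads) is the TCP; z points along the fingers, x is the direction in which the jaws open and shut, and the axes are right-handed (so a half turn about z gives the same grasp; the last joint's range is limited). The gripper opens to 87 mm and grips with 3 to 60 N. Pads are 19 mm wide; open, the fingers measure 117 mm over their backs; the gripper's body (75 mm by 190 mm) begins 51 mm behind the grasp point.
Start: joints at [-82.706, 30.224, 82.088, -0, 67.689, -10.227], TCP at [0.188, -0.596, 0.242] pointing down, gripper open.
Joint ranges: [-176.69, 176.69], [-43.24, 126.21], [12.49, 139.97], [-82, 262], [0, 151.66], [-163.58, 163.58]. Speed limits (degrees/s): [159.86, 159.86, 180, 180, 180, 180].

INTERFACE

Orientations are given as a 3x3 rotation matrix whose columns are the frame's x, y, z axes.
In Python, from rig import read_state, capture, camera_info, hand_in, spot_in, silhouettes gives the robot as it stands.
- The arm moves only by the shell command python3 -m jog 'ROWS'. ROWS is text: rows parted by semicolons, each of 7 numbers parted by spaces: the shift along the tool's x, y, z in m, then the turn, a rotation vector about the tool's x, y, z in degrees, then the opening, from 0 (shut) to 1 (fully open). A call has 1 to 8 rows; each row is the pose to reach, as a shift and turn from the pose commanded when the call began, along the tool's axes at that moment; what a row does not reach only later rows make up. A row lasts 1/8 s, in which the tool goes at most 62.5 mm and 10.7 degrees, less where a joint would pass 70% of its speed; a pose out of reach is approached as far as the arm can. A call with a gripper value outside its range is refused whole. The fingers move at their own pace and stop on an object; the grip force is fixed at half the most. Time passes only in rows, so rows that repeat a pose let the fingers close. It gives the time, the measured TCP pose, the force and the opening at its end, in the units of the state.
- read_state(): the state, without advancing time (a new reading comes with each control period).
- capture(name): name is "scene" or "top"; returns (picture, depth): 384x512x3 uint8, red, green, blue; 384x512 float32, m along the optical axis (not along the pixel's ray), 0 where there is no reading.
- camera_info(name): a dict with "vfov" (degrees; the focal length in pixels is half the picture's height over the tangent of half this angle, whatever the lens; pixels are square), "cx", "cy" (the principal point, pixels), "dist" ([k1, k2, p1, p2, k3] as OpenCV has them; the pictures are not rectified), "R" (3x3) and "t" (3): a world point X has camera coordinates R X + t. Camera axes: x right, y down, z forward; pixel columns grow to the right and rows downward; lengths in m; the calibration is good to about 2 mm. A picture is of the moment at which its call begins. camera_info takes no time and is no camera call.
- hand_in(): hands the job in, once; it reports no verdict.
Trained networks look in the newest picture that a camera, given by its name, has taken for a name from the list of things; names that differ only in an ending like _2 or _b are one class to them, and where a whole thing is asked for, a point or a joint stands for the part that bears it (a point fixed in the world has none). Each returns a list of dicts, best first, with "score" (0 to 1); they miss things now and then, are a little off and sometimes report something else, mostly with a low value. They report only what shows in the picture. A call takes as long as a camera call.
- spot_in(label, camera): "centre" ([x, y, z] in m, in world coordinates, good to about 4 mm: the middle of the surface that is visible of it).
- silhouettes(label, camera): "region" (384x512 bool, what is visible of it).
The state is a dict: "time_s": time; "joint_positions": joint angles; "qvel": joint speeds; "tau": joint torques, N m; "position": TCP position; "tcp_rot": TCP orientation; "force": force on the tool from outside, world axes, zero at the start; "moment": the same for the moment, N m; "opening": opening from 0.0 (shut) to 1.0 (fully open).
Only numpy, scipy, OpenCV 4.12 (cv2) and the standard library are available. Lean on these libraries where they do the work, as an engineer would, in place of code of your own. Each camera call takes 0.05 s, during which the arm holds its last target.

TASK

On the test stand, take hold of the upright black knob and draw the slide out from under the drive head, all the way to its front stop, so that the open lower half of the gear case on it comes clear. Then fit the loose upper half (the casting with the oblong boss) onto the two dowels the way they allow, press it down against the spring until the two joint faces meet all round, and finish while still holding the halves pressed shut, so that the screws could be put in; do not let go. Keep off the red test button and leave the other things on the bench where they lie.

Things in the scene. Friction and masses are not known exactly. Their poses are not given: they have to be found in the camera images.
- slide (a joint): How far the steel slide plate is drawn along the two guide rods of the cream test stand, in m: 0 fully in, under the overhanging drive head; 0.155 fully out, against its front stop. Starts between 0 and 0.03; about 3 N of friction, stays where it is left. It moves along +y of pull_knob.
- pull_knob (a point): On the slide: centre of its upright round black pull knob, 22 mm in diameter, 31 mm tall (this point is 15.5 mm below its top, 30 mm above the slide plate's flat top). Rides with the slide. Axes are the stand's: +y the way the slide comes out, z up. It stands 135 mm in +y from the middle of the lower case half.
- stand: Cream enamel test stand, fixed; origin on the bench under the drive spindle (where the middle of the lower half is at slide 0), axes as pull_knob. Bed 160 mm (x), y -150 to +320 mm, 32 mm high. The drive head overhangs x +-60, y -150 to +30 mm, from 133 up to 208 mm high (motor at its rear to 283, red button to 226).
- dowel_a (a point): On the slide: axis of dowel A at the joint face (flat rim, 88 mm above the bench) of the lower half, an open cast box 128 mm (x) by 76 mm (y) with a nose at +x. Axes as pull_knob. Dowels: steel, 10 mm in diameter, 16 mm proud, the last 7 mm tapered to 3.6 mm. A is at x +50, y +24 mm from the middle of the lower half.
- dowel_b (a point): As dowel A: axis of dowel B at the joint face; x -50, y -14 mm from the middle. Being unsymmetrical, they let the upper half on one way only: hole A on dowel A, nose over nose. In the middle the idler gear's shaft end (22 mm in diameter) stands 19 mm above the joint face on a wave spring.
- cover_center (a point): Centre of the loose upper half of the gear case (cast aluminium, about 0.35 kg), lying joint face down at the start: half-way up, 30 mm above the joint face. A 128 mm (x) by 76 mm (y) flange block, 20 mm high, carries in its middle an oblong boss 52 mm (x) by 34 mm (y), from 20 to 60 mm above the joint face; grip its flat sides across y.
- cover: The same upper half; origin in the middle of its joint face. A nose 24 mm wide sticks out 18 mm at its +x end. Hollow beneath, 12 mm deep. Once on the dowels the spring pushes from 7 mm gap on, 2 N per mm, about 14 N with the faces together: some 11 N of push besides its weight closes it, and let go it rises about 5 mm.
- cover_hole_a (a point): On the upper half: centre of dowel hole A (11.6 mm in diameter, right through the 20 mm flange) at the joint face: x +50, y +24 mm from the middle. Axes of the upper half.
- cover_hole_b (a point): On the upper half: centre of dowel hole B (11.6 mm in diameter) at the joint face: x -50, y -14 mm from the middle.
- button (a joint): Red push button, 24 mm across, on top of the stand's drive head: 0 up, 0.006 pressed. To be left alone.
- cup_center (a point): Bystander: cracked orange metering cup, 72 mm across, 55 mm high; its centre, half-way up.
- wheel_center (a point): Bystander: yellow nylon agitator wheel with six fingers, 82 mm across, 22 mm high; its centre, half-way up.
- washer1: Bystander: steel washer, 34 mm across, 5 mm thick; centre of its underside.
- washer2: Bystander: second steel washer, the same.
- bearing: Bystander: steel bearing ring, 52 mm across, 15 mm high; centre of its underside.
- oil: Bystander: white oil bottle, 60 mm across, 150 mm high; centre of its underside.
- wrench: Bystander: steel wrench, 170 mm long, lying flat; centre of its underside.

How it is judged (in metres and radians):
On the way:
1. the slide is drawn out to its front stop (value of joint slide above 0.149 m), for 0.2 s.
At the end, for the whole second after the job is handed in: The slide is out at its stop (within 10 mm); both dowel holes of the upper half are on their dowels (within 2.5 mm) with the joint faces together (gap under 1.8 mm at both dowels) against the spring; and the robot is still pressing on the upper half (over 4 N), which is at rest (value of joint slide above 0.145 m and horizontal distance between cover_hole_a and dowel_a below 0.0025 m and z of cover_hole_a in the frame of dowel_a between -0.003 and 0.0018 m and horizontal distance between cover_hole_b and dowel_b below 0.0025 m and z of cover_hole_b in the frame of dowel_b between -0.003 and 0.0018 m and contact force between any of the fingers, the arm and cover above 4 N and linear speed of cover below 0.02 m/s); the arm keeps its last pose, push and grip.
It fails at once if the red test button is pressed (value of joint button above 0.003 m).
It fails at once if one of the other loose things on the bench is moved by more than 30 mm (distance of any of cup_center, wheel_center, washer1, washer2, bearing, oil, wrench from where it was at the start of the episode above 0.03 m).
It also fails if it takes over 54 s, if anything falls off the work surface, if the arm or the gripper's body presses on something with over 40 N, if the wrist force passes 120 N, or if a joint passes its speed limit or range.

## Working session

There is one attempt and no reset: what is moved stays moved. The work goes in short steps, Python scripts to look and compute and a shell command to move; the robot and the scene stay as the last step left them, time stands still between calls to the robot, and variables do not carry over. Pictures are saved under pics/ and viewed, and the job is handed in when it is done.

```bash
ls; mkdir -p pics; cat > h.py <<'E'
import numpy as np, cv2
from rig import *
def K(ci):
    f=192/np.tan(np.radians(ci['vfov']/2)); return np.array([[f,0,ci['cx']],[0,f,ci['cy']],[0,0,1.]])
def world(cam,depth,uv):
    ci=camera_info(cam); uv=np.atleast_2d(np.array(uv,float))
    n=cv2.undistortPoints(uv.reshape(-1,1,2),K(ci),np.array(ci['dist'],float)).reshape(-1,2)
    d=np.array([depth[int(round(v)),int(round(u))] for u,v in uv])
    pc=np.c_[n*d[:,None],d]
    return (pc-np.array(ci['t']))@np.array(ci['R'])
def cloud(cam,depth):
    v,u=np.mgrid[0:384,0:512]; return world(cam,depth,np.c_[u.ravel(),v.ravel()]).reshape(384,512,3)
def proj(cam,X):
    ci=camera_info(cam); r,_=cv2.Rodrigues(np.array(ci['R'],float))
    return cv2.projectPoints(np.atleast_2d(X).astype(float),r,np.array(ci['t'],float),K(ci),np.array(ci['dist'],float))[0].reshape(-1,2)
def snap(cam,name):
    p,d=capture(cam); cv2.imwrite(f'pics/{name}.png',cv2.resize(p[:,:,::-1],(768,576))); np.savez(f'pics/{name}.npz',p=p,d=d); return p,d
E
python3 - <<'E'
from h import *
s=read_state(); print(s['time_s'],s['position'],s['tcp_rot'],s['opening'])
for c in('scene','top'):
    snap(c,c+'0')
    ci=camera_info(c); print(c,ci['vfov'],-np.array(ci['R']).T@np.array(ci['t']))
for l in('pull_knob','cover','stand','dowel_a','cover_center','button'):
    for c in ('scene','top'):
        print(l,c,[(round(x['score'],2),np.round(x['centre'],3)) for x in spot_in(l,c)[:2]])
print(read_state()['time_s'])
E
```

```text
pics
0.0 [ 0.18809816 -0.59531858  0.24058202] [[ 3.01056753e-01 -9.53606187e-01 -2.67977178e-04]
 [-9.53603930e-01 -3.01056634e-01  2.10887912e-03]
 [-2.09171648e-03 -3.79348210e-04 -9.99997740e-01]] 1.004168415858898
scene 46.13486693077826 [0.97580958 0.8613321  0.96004203]
top 53.00475957634128 [0.48227986 0.06093783 1.22041106]
pull_knob scene [(0.78, array([ 0.569, -0.266,  0.065]))]
pull_knob top [(0.86, array([ 0.561, -0.245,  0.058])), (0.18, array([0.472, 0.274, 0.02 ]))]
cover scene [(0.87, array([0.479, 0.29 , 0.024])), (0.5, array([ 0.565, -0.266,  0.064]))]
cover top [(0.93, array([0.469, 0.276, 0.024]))]
stand scene [(0.31, array([0.48 , 0.292, 0.019]))]
stand top [(0.97, array([ 0.557, -0.277,  0.056])), (0.72, array([ 0.56 , -0.245,  0.061]))]
dowel_a scene [(0.76, array([ 0.567, -0.262,  0.065]))]
dowel_a top [(0.94, array([ 0.561, -0.247,  0.058]))]
cover_center scene [(0.85, array([0.478, 0.289, 0.018]))]
cover_center top [(0.66, array([0.472, 0.273, 0.021])), (0.59, array([0.758, 0.228, 0.018]))]
button scene [(0.5, array([ 0.575, -0.344,  0.229]))]
button top [(0.46, array([0.711, 0.334, 0.015]))]
0.7
```

View pics/scene0.png

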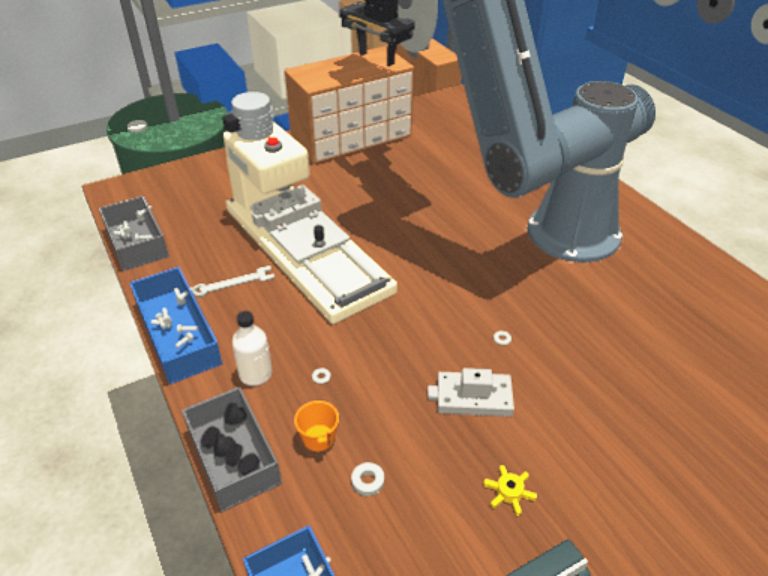

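View pics/top0.png

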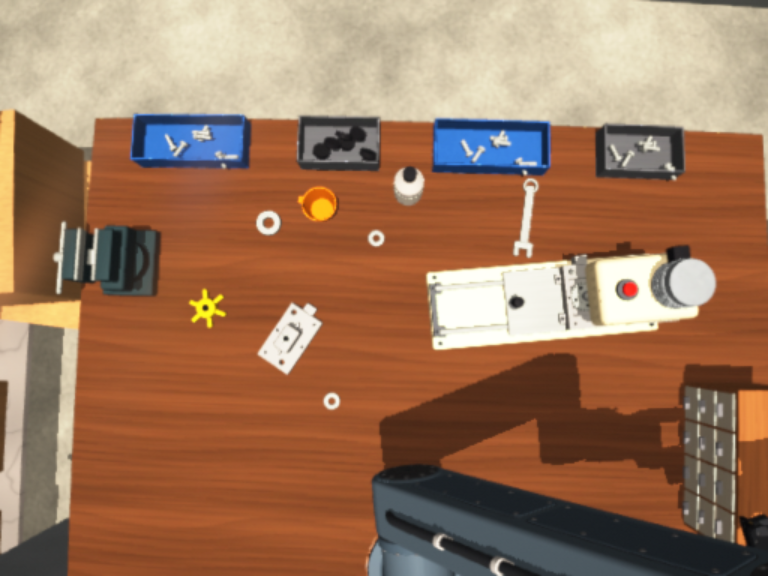

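The top view shows the knob at (516,302), the stand running along image x, and the cover at (290,338) with its nose towards (310,309). Next I'll measure.

```bash
cat > m.py <<'E'
from h import *
z=np.load('pics/top0.npz'); d=z['d']; p=z['p']; C=cloud('top',d); ok=d>0
x,y,zz=C[...,0],C[...,1],C[...,2]
# bench ref
print('bench z',np.median(zz[ok&(abs(x-.4)<.03)&(abs(y-.15)<.03)]))
# cover
m=ok&(abs(x-.47)<.1)&(abs(y-.275)<.1)
fl=m&(zz>.012)&(zz<.03); bo=m&(zz>.05)&(zz<.07)
for n,k in(('flange',fl|bo),('boss',bo)):
    k=cv2.morphologyEx(k.astype(np.uint8),cv2.MORPH_OPEN,np.ones((2,2)))>0
    P=C[k]; r=cv2.minAreaRect(P[:,:2].astype(np.float32)*1000); print(n,k.sum(),np.median(P[:,2]),P[:,:2].mean(0),r)
# stand
s=ok&(abs(x-.56)<.12)&(y<.05)&(y>-.35)
h,e=np.histogram(zz[s&(zz>.02)&(zz<.3)],bins=np.arange(.02,.3,.004)); print([(round(a,3),b) for a,b in zip(e,h) if b>30])
k=s&(zz>.02)&(zz<.04); P=C[k]; r=cv2.minAreaRect(P[:,:2].astype(np.float32)*1000); print('bed',r)
E
python3 m.py
python3 - <<'E'
import cv2,numpy as np
p=np.load('pics/top0.npz')['p'][:,:,::-1]
a=cv2.resize(p[155:245,270:470],None,fx=4,fy=4,interpolation=2);cv2.imwrite('pics/c1.png',a)
a=cv2.resize(p[190:260,160:230],None,fx=8,fy=8,interpolation=2);cv2.imwrite('pics/c2.png',a)
E
```

```text
bench z -0.0008108409151271281
flange 972 0.019503924965294312 [0.46803883 0.271939  ] ((491.0368957519531, 214.6436309814453), (129.80816650390625, 279.2104797363281), 21.673507690429688)
boss 198 0.058506742887085475 [0.46731862 0.27401025] ((466.149169921875, 276.93939208984375), (29.79732322692871, 58.75723648071289), 57.497406005859375)
[(np.float64(0.024), np.int64(181)), (np.float64(0.028), np.int64(1283)), (np.float64(0.032), np.int64(935)), (np.float64(0.036), np.int64(117)), (np.float64(0.04), np.int64(135)), (np.float64(0.044), np.int64(220)), (np.float64(0.048), np.int64(91)), (np.float64(0.052), np.int64(398)), (np.float64(0.056), np.int64(933)), (np.float64(0.06), np.int64(348)), (np.float64(0.064), np.int64(68)), (np.float64(0.068), np.int64(54)), (np.float64(0.072), np.int64(44)), (np.float64(0.076), np.int64(91)), (np.float64(0.08), np.int64(90)), (np.float64(0.084), np.int64(219)), (np.float64(0.088), np.int64(200)), (np.float64(0.1), np.int64(33)), (np.float64(0.192), np.int64(33)), (np.float64(0.196), np.int64(53)), (np.float64(0.2), np.int64(98)), (np.float64(0.204), np.int64(365)), (np.float64(0.208), np.int64(269)), (np.float64(0.216), np.int64(43))]
bed ((554.6226806640625, -185.49888610839844), (160.5082550048828, 347.4437255859375), 6.546478748321533)
```

View pics/c1.png

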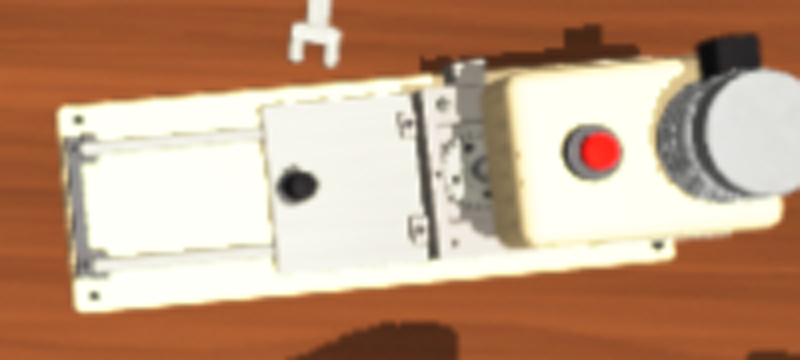

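View pics/c2.png

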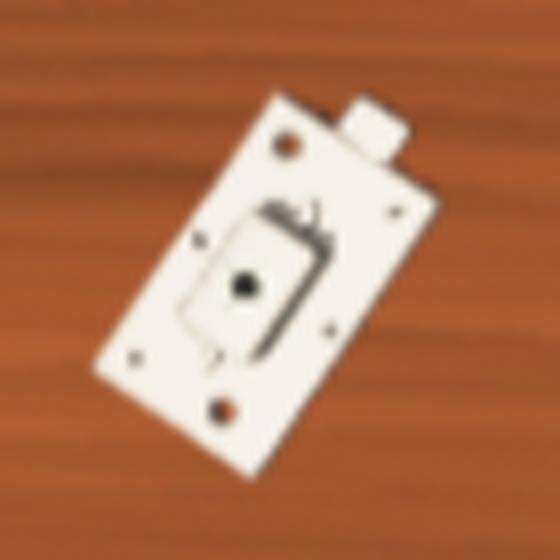

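The close-ups show hole A at (287,145) and B at (222,411) in the cover crop, with the nose at the upper right. On the stand, the knob top is around (297,183). I'll intersect these pixels with known height planes.

```bash
cat >> h.py <<'E'
def onplane(cam,uv,z):
    ci=camera_info(cam); uv=np.atleast_2d(np.array(uv,float))
    n=cv2.undistortPoints(uv.reshape(-1,1,2),K(ci),np.array(ci['dist'],float)).reshape(-1,2)
    R=np.array(ci['R']);c=-R.T@np.array(ci['t']); r=np.c_[n,np.ones(len(n))]@R
    return c+r*((z-c[2])/r[:,2])[:,None]
def crop(pts,u0,v0,s): return (np.array(pts,float)+.5)/s-.5+[u0,v0]
E
python3 - <<'E'
from h import *
h=onplane('top',crop([(287,145),(222,411)],160,190,8),.02)[:,:2]
print('holes',h,np.linalg.norm(h[0]-h[1]),np.hypot(100,38))
def pose(pa,pb):
    v=pa-pb; yaw=np.arctan2(v[1],v[0])-np.arctan2(38,100)
    R=np.array([[np.cos(yaw),-np.sin(yaw)],[np.sin(yaw),np.cos(yaw)]])
    return (pa+pb)/2-R@[0,.005],np.degrees(yaw)
print('cover',pose(h[0],h[1]))
c=onplane('top',crop([(278,95),(438,204),(95,368),(252,478)],160,190,8),.02)[:,:2]
print('corners',c,c.mean(0),[np.degrees(np.arctan2(*(c[a]-c[b])[::-1])) for a,b in((0,2),(1,3))],np.linalg.norm(c[0]-c[2]),np.linalg.norm(c[0]-c[1]))
b=onplane('top',crop([(58,108),(78,312),(676,258)],270,155,4),.032)[:,:2]
print('bed',b,np.linalg.norm(b[0]-b[1]),[np.degrees(np.arctan2(*(b[0]-b[1])[::-1])),np.degrees(np.arctan2(*(b[1]-b[2])[::-1]))-90])
# knob: dark pixels segmentation
z=np.load('pics/top0.npz');p=z['p'].astype(int);d=z['d']
C=cloud('top',d)
m=np.zeros(d.shape,bool); m[190:212,334:355]=p[190:212,334:355].max(2)<70
vv,uu=np.nonzero(m); print('dark',m.sum(),uu.mean(),vv.mean(),uu.min(),uu.max(),vv.min(),vv.max())
print(np.c_[C[m][::4]].round(3))
k=onplane('top',[[uu.mean(),vv.mean()]],.09);print('knob',k)
E
```

```text
holes [[0.5264172  0.27077814]
 [0.42218856 0.29223486]] 0.10641429310086781 106.97663296253066
cover (array([0.47162085, 0.2772867 ]), np.float64(-32.439308889113654))
corners [[0.54590527 0.27510447]
 [0.50502895 0.21065738]
 [0.43730278 0.34282966]
 [0.39665844 0.27949562]] [0.47122386 0.27702178] [np.float64(-31.947923704210776), np.float64(-32.424203896224384)] 0.12798907009024812 0.07631711055261924
bed [[ 0.61416898 -0.00402984]
 [ 0.45716658 -0.02276054]
 [ 0.50973687 -0.48756981]] 0.15811576300504265 [np.float64(6.803343675948961), np.float64(6.4527768630156)]
dark 40 343.875 200.95 340 348 198 204
[[ 0.564 -0.175  0.091]
 [ 0.56  -0.172  0.103]
 [ 0.56  -0.184  0.102]
 [ 0.557 -0.176  0.099]
 [ 0.556 -0.172  0.063]
 [ 0.554 -0.176  0.102]
 [ 0.555 -0.188  0.101]
 [ 0.551 -0.176  0.102]
 [ 0.549 -0.17   0.087]
 [ 0.549 -0.179  0.098]]
knob [[ 0.5551685  -0.17783836  0.09      ]]
```

```bash
cat >> h.py <<'E'
def delta(target,yaw,fr=None):
    s=read_state(); R=np.array(s['tcp_rot']) ; p=np.array(s['position'])
    a=np.radians(yaw); Rt=np.array([[np.cos(a),np.sin(a),0],[np.sin(a),-np.cos(a),0],[0,0,-1]])
    rv=cv2.Rodrigues(R.T@Rt)[0].ravel()*180/np.pi
    print('shift',np.round(R.T@(np.array(target)-p),4),'rot',np.round(rv,2))
E
python3 -c "
from h import *
delta([.42,-.16,.22],-83.4);delta([.555,-.177,.18],-83.4)"
```

```text
shift [-0.346  -0.3523  0.0216] rot [-0.   -0.   10.92]
shift [-0.2891 -0.4759  0.0616] rot [-0.   -0.   10.92]
```

```bash
python3 -m jog '-0.06 -0.06 0 0 0 5 1; -0.12 -0.12 0.005 0 0 10.9 1; -0.18 -0.18 0.01 0 0 10.9 1; -0.25 -0.25 0.02 0 0 10.9 1; -0.346 -0.352 0.02 0 0 10.9 1; -0.346 -0.352 0.02 0 0 10.9 1; -0.346 -0.352 0.02 0 0 10.9 1; -0.346 -0.352 0.02 0 0 10.9 1'; python3 -c "
from h import *
delta([.555,-.177,.18],-83.4);delta([.555,-.177,.087],-83.4)"
```

```text
time_s: 1.7
position: [0.4206, -0.1582, 0.2218]
tcp_rot: [[0.115, -0.993, 0.001], [-0.993, -0.115, -0.001], [0.001, -0.001, -1.0]]
force: [-0.2, -0.7, -0.4]
opening: 1.002
shift [ 0.0341 -0.1313  0.042 ] rot [-0.05 -0.04  0.03]
shift [ 0.0341 -0.1312  0.135 ] rot [-0.05 -0.04  0.03]
```

```bash
python3 -m jog '0.034 -0.06 0.02 0 0 0 1; 0.034 -0.12 0.042 0 0 0 1; 0.034 -0.1315 0.042 0 0 0 1; 0.034 -0.1315 0.042 0 0 0 1; 0.034 -0.1315 0.09 0 0 0 1; 0.034 -0.1315 0.09 0 0 0 1'; python3 -c "
from h import *
snap('scene','s1');delta([.555,-.177,.087],-83.4)"
```

```text
time_s: 2.45
position: [0.5504, -0.1773, 0.1292]
tcp_rot: [[0.115, -0.993, -0.008], [-0.993, -0.115, 0.004], [-0.005, 0.008, -1.0]]
force: [-0.4, -0.5, 0.2]
opening: 1.0
shift [-0.0008 -0.0032  0.0441] rot [ 0.21  0.14 -0.02]
```

View pics/s1.png

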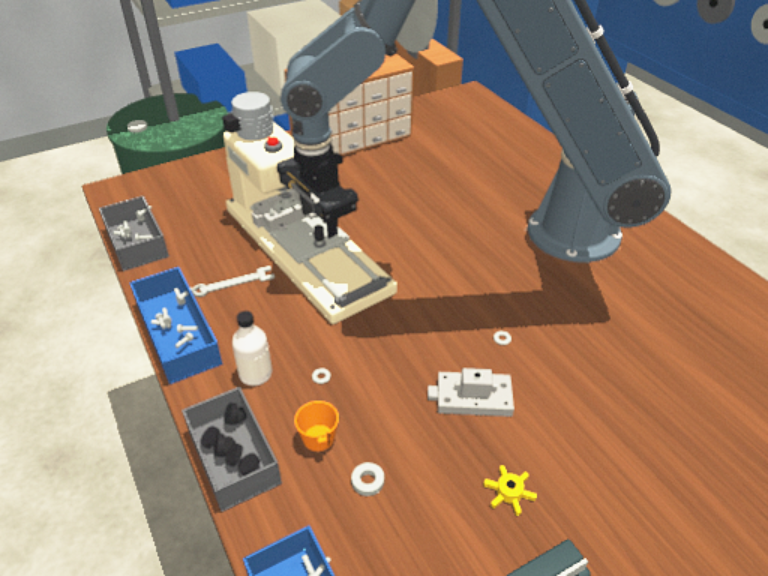

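The gripper stands over the knob at (320,232), with its jaws along the slide. I'll lower and grip.

```bash
python3 -m jog '0 -0.001 0.022 0 0 0 1; 0 -0.001 0.043 0 0 0 1; 0 -0.001 0.043 0 0 0 0.6; 0 -0.001 0.043 0 0 0 0;0 -0.001 0.043 0 0 0 0;0 -0.001 0.043 0 0 0 0;0 -0.001 0.043 0 0 0 0;0 -0.001 0.043 0 0 0 0'; python3 -c "
from h import *
s=read_state();print(s['moment'])"
```

```text
time_s: 3.5
position: [0.5552, -0.1785, 0.0886]
tcp_rot: [[0.115, -0.993, -0.0], [-0.993, -0.115, -0.0], [0.0, 0.0, -1.0]]
force: [-0.7, -0.3, -0.8]
opening: 0.4
[-0.02893264  0.04623089  0.01120018]
```

```bash
python3 -m jog '0 0 0 0 0 0 0;0 0 0 0 0 0 0;0 0 0 0 0 0 0;0 0 0 0 0 0 0'; python3 -m jog '0 0 0 0 0 0 0'
```

```text
time_s: 4.0
position: [0.5552, -0.1784, 0.0885]
tcp_rot: [[0.115, -0.993, -0.0], [-0.993, -0.115, 0.0], [-0.0, 0.0, -1.0]]
force: [0.3, 0.5, -0.4]
opening: 0.241
time_s: 4.12
position: [0.5551, -0.1784, 0.0885]
tcp_rot: [[0.115, -0.993, -0.0], [-0.993, -0.115, 0.0], [-0.0, 0.0, -1.0]]
force: [1.0, 1.6, -0.2]
opening: 0.246
```

```bash
python3 -m jog '-0.015 0 0 0 0 0 0;-0.04 0 0 0 0 0 0;-0.065 0 0 0 0 0 0;-0.09 0 0 0 0 0 0;-0.11 0 0 0 0 0 0;-0.122 0 0 0 0 0 0;-0.13 0 0 0 0 0 0;-0.134 0 0 0 0 0 0'
```

```text
time_s: 5.12
position: [0.5399, -0.0453, 0.0885]
tcp_rot: [[0.116, -0.993, 0.0], [-0.993, -0.116, -0.0], [0.0, -0.0, -1.0]]
force: [1.3, -3.4, -3.6]
opening: 0.239
```

```bash
python3 -m jog '-0.003 0 0 0 0 0 0;-0.004 0 0 0 0 0 0;-0.004 0 0 0 0 0 0'
```

```text
time_s: 5.5
position: [0.5395, -0.0416, 0.0885]
tcp_rot: [[0.115, -0.993, 0.0], [-0.993, -0.115, 0.0], [-0.0, -0.0, -1.0]]
force: [1.6, -1.8, -4.5]
opening: 0.241
```

```bash
python3 -m jog '-0.003 0 0 0 0 0 0;-0.003 0 0 0 0 0 0'; python3 -m jog '-0.003 0 0 0 0 0 0;-0.003 0 0 0 0 0 0'
```

```text
time_s: 5.75
position: [0.5392, -0.0391, 0.0885]
tcp_rot: [[0.116, -0.993, 0.0], [-0.993, -0.116, -0.001], [0.001, -0.0, -1.0]]
force: [1.6, -5.6, -5.0]
opening: 0.241
time_s: 6.0
position: [0.5392, -0.039, 0.0885]
tcp_rot: [[0.118, -0.993, 0.001], [-0.993, -0.118, -0.006], [0.006, -0.0, -1.0]]
force: [-0.4, -15.2, -6.2]
opening: 0.245
```

```bash
python3 -m jog '0.003 0 0 0 0 0 0;0.003 0 0 0 0 0 0.5;0.003 0 0 0 0 0 1;0.003 0 0 0 0 0 1;0.003 0 0 0 0 0 1;0.003 0 -0.06 0 0 0 1;0.003 0 -0.11 0 0 0 1; 0.003 0 -0.11 0 0 0 1'; python3 -c "
from h import *
delta([.4714,.2772,.16],-122.3)"
```

```text
time_s: 7.0
position: [0.5417, -0.039, 0.2026]
tcp_rot: [[0.116, -0.993, 0.009], [-0.993, -0.116, -0.002], [0.004, -0.009, -1.0]]
force: [0.2, 0.3, 0.1]
opening: 0.941
shift [-0.3223  0.0337  0.0412] rot [-5.600e-01 -2.000e-02  3.894e+01]
```

```bash
python3 -m jog '-0.06 0.006 0 0 0 10 1;-0.12 0.012 0 0 0 20 1;-0.18 0.018 0.01 0 0 30 1;-0.24 0.024 0.02 0 0 39 1;-0.3 0.032 0.03 0 0 39 1;-0.322 0.034 0.04 0 0 39 1;-0.322 0.034 0.04 0 0 39 1;-0.322 0.034 0.04 0 0 39 1'; python3 - <<'E'
from h import *
delta([.4714,.2772,.043],-122.3)
p,d=snap('top','t2'); snap('scene','s2')
a=cv2.resize(p[150:240,270:400,::-1],None,fx=6,fy=6,interpolation=2);cv2.imwrite('pics/c3.png',a)
E
```

```text
time_s: 8.0
position: [0.4677, 0.2768, 0.158]
tcp_rot: [[-0.535, -0.845, -0.001], [-0.845, 0.535, -0.001], [0.001, 0.001, -1.0]]
force: [0.8, 0.0, -0.5]
opening: 0.998
shift [-0.0024 -0.003   0.115 ] rot [ 0.04 -0.08 -0.07]
```

View pics/c3.png

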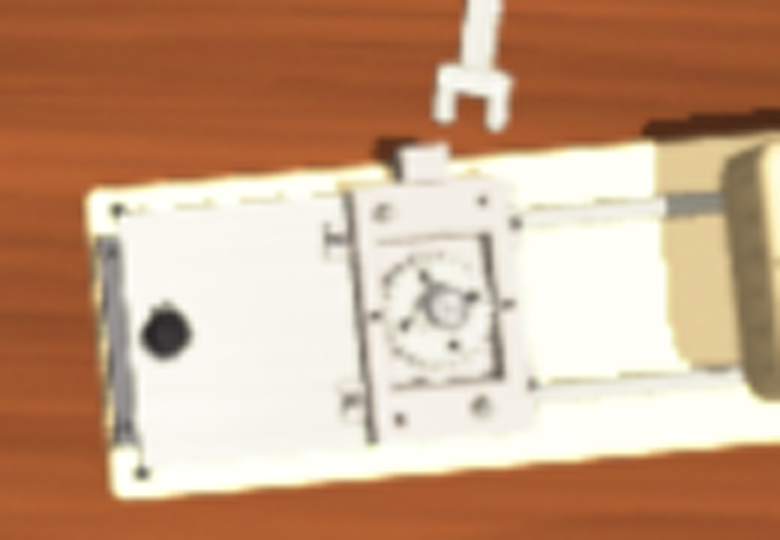

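View pics/s2.png

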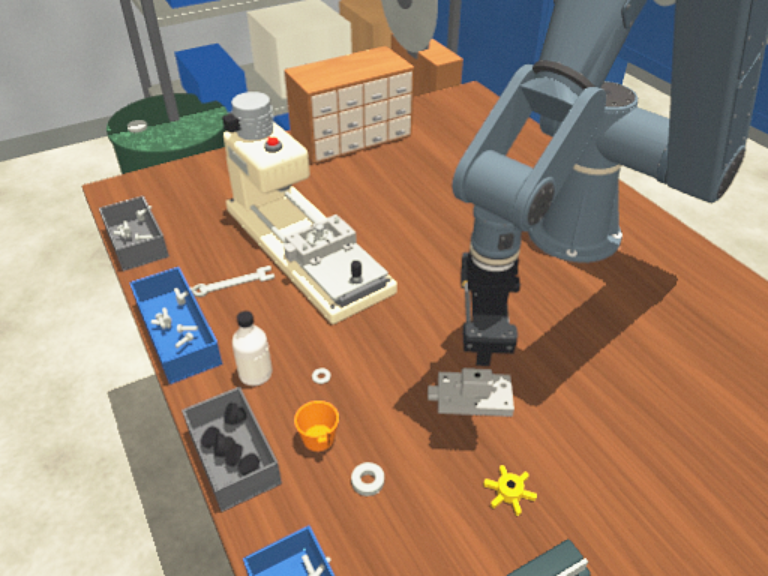

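```bash
python3 - <<'E'
from h import *
c=lambda pts,z: onplane('top',crop(pts,270,150,6),z)[:,:2]
def pose(pa,pb):
    v=pa-pb; yaw=np.arctan2(v[1],v[0])-np.arctan2(38,100)
    R=np.array([[np.cos(yaw),-np.sin(yaw)],[np.sin(yaw),np.cos(yaw)]])
    return (pa+pb)/2-R@[0,.005],np.degrees(yaw),np.linalg.norm(v)
for z in(.096,.104): print('dowels',z,pose(*c([(385,211),(482,405)],z)))
k=c([(483,200),(400,419),(376,316),(507,303)],.088); print('screws',k[:2].mean(0),k[2:].mean(0), np.linalg.norm(k[2]-k[3]),np.degrees(np.arctan2(*(k[2]-k[3])[::-1]))-90)
print('shaft',c([(447,307)],.107))
print('knob',c([(165,331)],.0965))
print('from hand',[.5547,-.1731])
print(pose(*c([(385,211),(482,405)],.096)))
# refined knob top
z=np.load('pics/top2.npz') if 0 else np.load('pics/t2.npz'); p=z['p'].astype(int)
m=np.zeros(p.shape[:2],bool); m[195:215,288:308]=p[195:215,288:308].max(2)<80
v,u=np.nonzero(m);print(m.sum(),u.mean(),v.mean(),onplane('top',[[u.mean(),v.mean()]],.095))
C=cloud('top',z['d'])
for uv in [(385,211),(482,405),(447,307),(483,420)]: 
    q=np.round(crop([uv],270,150,6)[0]).astype(int); print(uv,C[q[1]-1:q[1]+2,q[0]-1:q[0]+2,2].round(3).ravel())
E
```

```text
dowels 0.096 (array([ 0.55543308, -0.17550983]), np.float64(6.525113786815699), np.float64(0.10529722395986724))
dowels 0.104 (array([ 0.55491665, -0.17386288]), np.float64(6.5251137868157025), np.float64(0.10454805150433659))
screws [ 0.55482506 -0.17630159] [ 0.55460625 -0.17621029] 0.06500559067910604 7.103102789240111
shaft [[ 0.55466812 -0.17484815]]
knob [[ 0.5401237  -0.03974787]]
from hand [0.5547, -0.1731]
(array([ 0.55543308, -0.17550983]), np.float64(6.525113786815699), np.float64(0.10529722395986724))
36 297.0833333333333 205.02777777777777 [[ 0.53938858 -0.03989753  0.095     ]]
(385, 211) [0.097 0.101 0.102 0.1   0.101 0.108 0.097 0.097 0.095]
(482, 405) [0.09  0.084 0.087 0.1   0.101 0.095 0.097 0.102 0.106]
(447, 307) [0.106 0.105 0.108 0.109 0.108 0.108 0.107 0.106 0.107]
(483, 420) [0.099 0.1   0.1   0.09  0.086 0.091 0.089 0.088 0.091]
```

The dowels sit at crop (385,211) and (482,405), the shaft at (447,307), and the slide is out with the knob at (165,331). The estimates agree: lower half at about (0.555,-0.174), yaw 6.6°. Now I'll grip the cover.

```bash
python3 -c "
from h import *
delta([.4714,.2772,.042],-122.3)"; python3 -m jog '-0.002 -0.003 0.04 0 0 0 1;-0.002 -0.003 0.08 0 0 0 1;-0.002 -0.003 0.105 0 0 0 1;-0.002 -0.003 0.1135 0 0 0 1;-0.002 -0.003 0.1135 0 0 0 1;-0.002 -0.003 0.1135 0 0 0 0.3;-0.002 -0.003 0.1135 0 0 0 0.2;-0.002 -0.003 0.1135 0 0 0 0'; python3 -c "
from h import *
delta([.4714,.2772,.042],-122.3)"
```

```text
shift [-0.0023 -0.0019  0.1166] rot [-0.01 -0.01 -0.17]
time_s: 9.1
position: [0.472, 0.2777, 0.0458]
tcp_rot: [[-0.535, -0.845, 0.001], [-0.845, 0.535, 0.0], [-0.001, -0.001, -1.0]]
force: [-0.1, -0.3, 0.2]
opening: 0.745
shift [0.0008 0.0002 0.0038] rot [-0.05  0.06 -0.07]
```

```bash
python3 -m jog '0.001 0 0.004 0 0 0 0.5;0.001 0 0.004 0 0 0 0;0.001 0 0.004 0 0 0 0;0.001 0 0.004 0 0 0 0;0.001 0 0.004 0 0 0 0;0.001 0 0.004 0 0 0 0;0.001 0 0.004 0 0 0 0;0.001 0 0.004 0 0 0 0'; python3 -c "
from h import *
s=read_state();print(s['position'],s['force'],s['opening'])"
```

```text
time_s: 10.1
position: [0.4711, 0.2766, 0.041]
tcp_rot: [[-0.535, -0.845, -0.0], [-0.845, 0.535, -0.0], [0.0, 0.0, -1.0]]
force: [0.7, -0.2, -3.6]
opening: 0.387
[0.47106204 0.27659292 0.04098782] [ 0.68419426 -0.21679697 -3.56208013] 0.3867876411323008
```

```bash
python3 -m jog '0 0 -0.01 0 0 0 0;0 0 -0.04 0 0 0 0;0 0 -0.09 0 0 0 0;0 0 -0.14 0 0 0 0;0 0 -0.15 0 0 0 0;0 0 -0.15 0 0 0 0;0 0 -0.15 0 0 0 0'; python3 -c "
from h import *
s=read_state();print(s['force'],s['moment'],s['opening'])
delta([.555,-.1735,.19],-83.4)
print(spot_in('oil','top')[:1])
p,d=snap('top','t3')
snap('scene','s3')
"
```

```text
time_s: 10.98
position: [0.4694, 0.276, 0.189]
tcp_rot: [[-0.536, -0.844, -0.005], [-0.845, 0.536, -0.002], [0.004, 0.003, -1.0]]
force: [0.3, -0.1, -4.2]
opening: 0.385
[ 0.3261637  -0.0964298  -4.19721158] [ 0.09290976  0.01574024 -0.01526308] 0.3848992184086704
shift [ 0.3338 -0.3131 -0.0007] rot [  0.25  -0.16 -38.98]
[{'centre': [0.7736, 0.0467, 0.103], 'score': 0.57}]
```

View pics/s3.png

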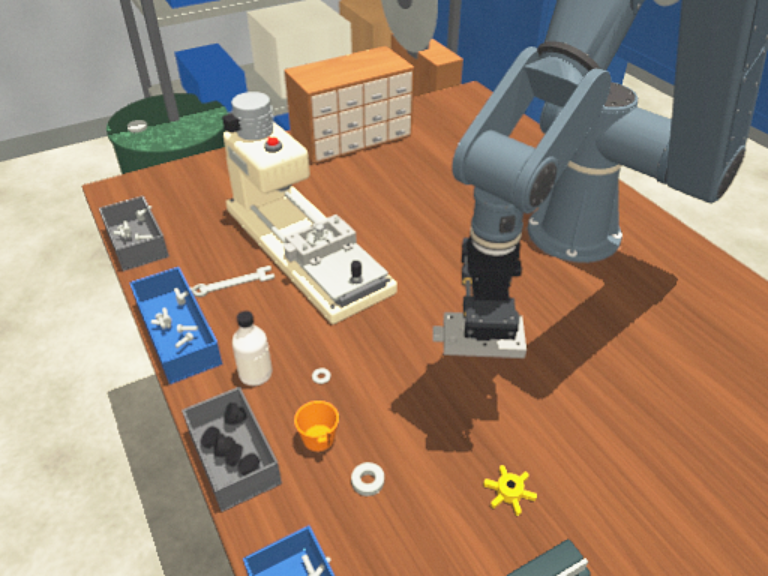

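The cover is held level. Now I'll carry it over the lower half.

```bash
python3 -m jog '0.03 -0.028 0 0 0 -4 0;0.07 -0.066 0 0 0 -10 0;0.11 -0.103 0 0 0 -18 0;0.15 -0.141 0 0 0 -26 0;0.19 -0.178 0 0 0 -33 0;0.23 -0.216 0 0 0 -39 0;0.27 -0.253 0 0 0 -39 0;0.3 -0.281 0 0 0 -39 0'; python3 -c "
from h import *
delta([.555,-.1735,.19],-83.4)"
```

```text
time_s: 12.12
position: [0.5479, -0.1296, 0.19]
tcp_rot: [[0.114, -0.994, -0.001], [-0.994, -0.114, 0.0], [-0.0, 0.001, -1.0]]
force: [0.8, 0.8, -4.3]
opening: 0.389
shift [ 0.0444 -0.0021 -0.0001] rot [ 0.06  0.03 -0.07]
```

```bash
python3 -m jog '0.02 -0.001 0 0 0 0 0;0.035 -0.001 0 0 0 0 0;0.043 -0.002 0 0 0 0 0;0.044 -0.002 0 0 0 0 0;0.044 -0.002 0 0 0 0 0;0.044 -0.002 0 0 0 0 0'; python3 - <<'E'
from h import *
delta([.555,-.1735,.19],-83.4)
p,d=snap('top','t4')
a=cv2.resize(p[150:240,270:400,::-1],None,fx=6,fy=6,interpolation=2);cv2.imwrite('pics/c4.png',a)
p,d=snap('scene','s4')
a=cv2.resize(p[120:220,150:280,::-1],None,fx=6,fy=6,interpolation=2);cv2.imwrite('pics/c5.png',a)
E
```

```text
time_s: 12.88
position: [0.5547, -0.1697, 0.1911]
tcp_rot: [[0.116, -0.993, -0.0], [-0.993, -0.116, 0.0], [-0.0, 0.0, -1.0]]
force: [-0.6, 0.4, -4.0]
opening: 0.386
shift [0.0038 0.0001 0.0011] rot [0.02 0.02 0.08]
```

View pics/c4.png

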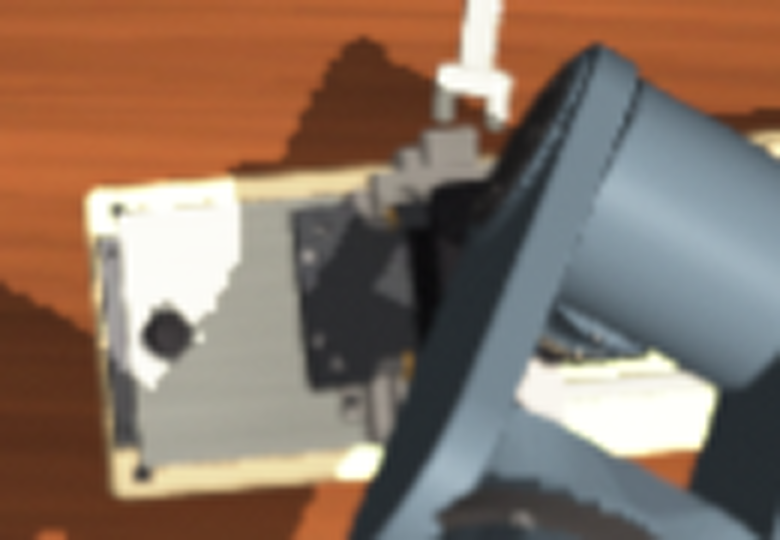

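View pics/c5.png

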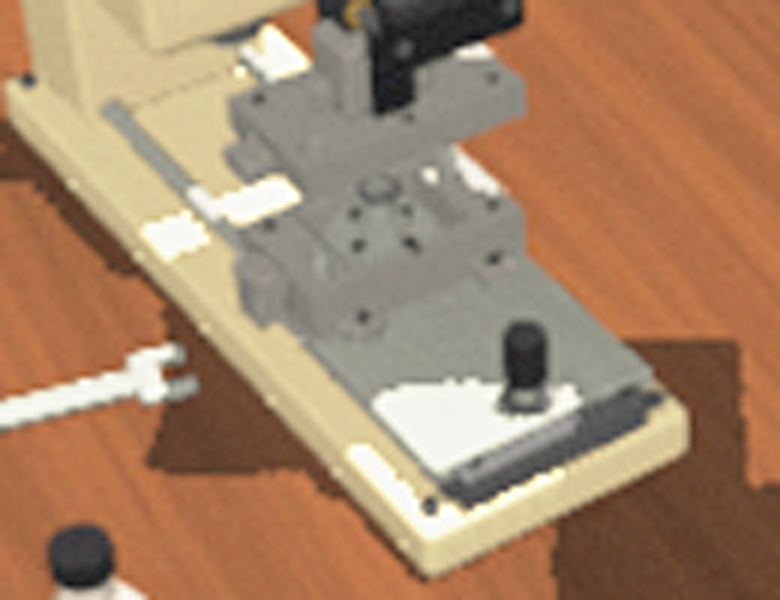

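The scene view shows the cover above the lower half, nose over nose. The matching screw holes are at crop (258,98) and (492,77) on the cover, and (265,222) and (492,205) on the rim. I'll zoom in to refine these.

```bash
python3 - <<'E'
from h import *
p=np.load('pics/s4.npz')['p']
g=p[128:182,184:242,::-1]
g=cv2.convertScaleAbs(g,alpha=1.5)
cv2.imwrite('pics/c6.png',cv2.resize(g,None,fx=12,fy=11,interpolation=cv2.INTER_CUBIC)[:600])
E
```

```text
(no output)
```

View pics/c6.png

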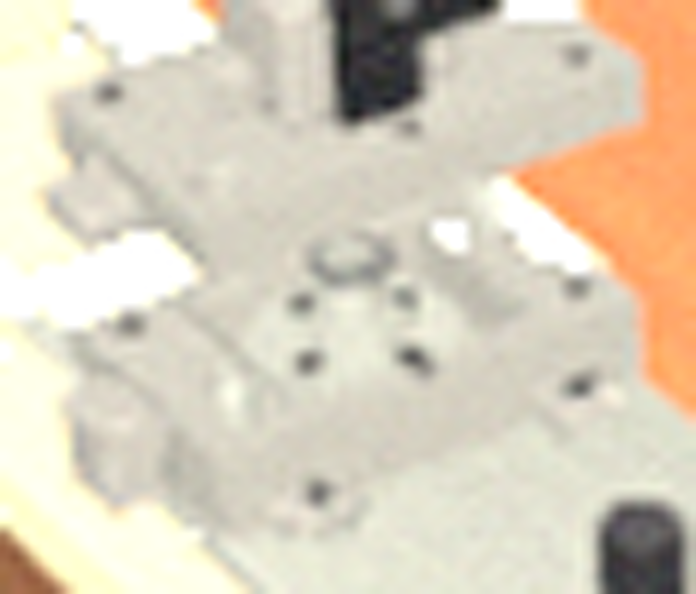

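```bash
python3 - <<'E'
from h import *
def c(pts,z):
    q=(np.array(pts,float)+.5)/[12,11]-.5+[184,128]; return onplane('scene',q,z)[:,:2]
a=np.radians(6.6);R=np.array([[np.cos(a),-np.sin(a)],[np.sin(a),np.cos(a)]])
U=c([(109,93),(577,55)],.1701); L=c([(131,324),(577,288)],.088)
for n,k in(('U',U),('L',L)):
    v=k[0]-k[1]; print(n,k.mean(0),np.linalg.norm(v),np.degrees(np.arctan2(v[1],v[0])))
print('L-U in stand axes mm',1000*(L-U)@R, 'mean',1000*(L.mean(0)-U.mean(0))@R)
print('shaft',c([(350,255)],.107),'dowelA tip',c([(235,380)],.104))
print('tcp',read_state()['position'])
E
```

```text
U [ 0.55074894 -0.17149124] 0.1170783394089517 -20.234182820186998
L [ 0.55182595 -0.17489473] 0.11623115034056786 -20.77092422670231
L-U in stand axes mm [[ 0.05268189 -3.79813918]
 [ 1.30470079 -3.21129303]] mean [ 0.67869134 -3.50471611]
shaft [[ 0.55236322 -0.17397815]] dowelA tip [[ 0.59989789 -0.14067423]]
tcp [ 0.55479409 -0.16999792  0.19115563]
```

```bash
python3 -m jog '0.0035 -0.0005 0.015 0 0 0 0;0.0035 -0.0005 0.032 0 0 0 0;0.0035 -0.0005 0.04 0 0 0 0;0.0035 -0.0005 0.04 0 0 0 0;0.0035 -0.0005 0.04 0 0 0 0'; python3 - <<'E'
from h import *
s=read_state(); print(s['force'],s['moment'])
delta([.5551,-.1735,.129],-83.4)
p,d=snap('scene','s5')
g=p[128:182,184:242,::-1]
g=cv2.convertScaleAbs(g,alpha=1.5)
cv2.imwrite('pics/c7.png',cv2.resize(g,None,fx=12,fy=11,interpolation=cv2.INTER_CUBIC)[:600])
E
```

```text
time_s: 13.6
position: [0.556, -0.1742, 0.1511]
tcp_rot: [[0.115, -0.993, 0.0], [-0.993, -0.115, -0.0], [0.0, -0.0, -1.0]]
force: [-0.0, 0.6, -4.3]
opening: 0.389
[-0.00989797  0.63770417 -4.33271903] [-0.06299186 -0.0236822   0.00469594]
shift [-0.0008  0.0009  0.0221] rot [-0.03 -0.02  0.02]
```

View pics/c7.png

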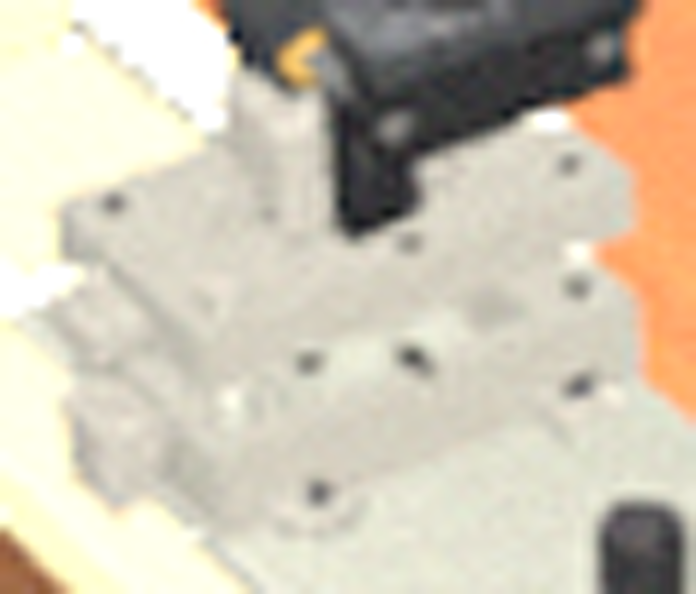

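```bash
python3 - <<'E'
from h import *
def c(pts,z):
    q=(np.array(pts,float)+.5)/[12,11]-.5+[184,128]; return onplane('scene',q,z)[:,:2]
a=np.radians(6.6);R=np.array([[np.cos(a),-np.sin(a)],[np.sin(a),np.cos(a)]])
U=c([(113,204),(570,163)],.1301); L=c([(131,324),(577,288)],.088)
print('L-U in stand axes mm',1000*(L-U)@R, 'mean',1000*(L.mean(0)-U.mean(0))@R)
print('tcp',read_state()['position'])
E
```

```text
L-U in stand axes mm [[-0.5009616   0.6678137 ]
 [ 1.24203811  2.49004717]] mean [0.37053825 1.57893043]
tcp [ 0.55616443 -0.17426937  0.15141884]
```

```bash
python3 -m jog '-0.001 0.0003 0.004 0 0 0 0;-0.001 0.0003 0.008 0 0 0 0;-0.001 0.0003 0.01 0 0 0 0;-0.001 0.0003 0.01 0 0 0 0'; python3 -c "
from h import *
s=read_state(); print(s['position'],s['force'],s['moment'])"
```

```text
time_s: 14.15
position: [0.5552, -0.173, 0.1408]
tcp_rot: [[0.115, -0.993, -0.0], [-0.993, -0.115, 0.0], [-0.0, 0.0, -1.0]]
force: [0.4, 0.8, -4.3]
opening: 0.39
[ 0.55519689 -0.17302081  0.14079371] [ 0.36494842  0.84659829 -4.31028846] [ 0.00811306  0.03598544 -0.00947679]
```

The tapers have entered with no contact force. Going on down.

```bash
python3 -m jog '0 0 0.002 0 0 0 0;0 0 0.004 0 0 0 0;0 0 0.005 0 0 0 0;0 0 0.005 0 0 0 0'; python3 -c "
from h import *
s=read_state(); print(s['position'],s['force'],s['moment'])"
```

```text
time_s: 14.65
position: [0.5554, -0.1731, 0.136]
tcp_rot: [[0.115, -0.993, 0.0], [-0.993, -0.115, 0.0], [-0.0, -0.0, -1.0]]
force: [-0.5, -0.0, -5.1]
opening: 0.388
[ 0.5553765  -0.17310286  0.13598208] [-0.50525289 -0.03146331 -5.05514137] [-0.01811154  0.02722509 -0.00290458]
```

```bash
python3 -m jog '0 0 0.002 0 0 0 0;0 0 0.004 0 0 0 0;0 0 0.006 0 0 0 0;0 0 0.006 0 0 0 0'; python3 -m jog '0 0 0.001 0 0 0 0;0 0 0.002 0 0 0 0;0 0 0.002 0 0 0 0'
```

```text
time_s: 15.15
position: [0.5555, -0.1732, 0.131]
tcp_rot: [[0.115, -0.993, 0.001], [-0.993, -0.115, -0.0], [0.0, -0.001, -1.0]]
force: [-1.3, 0.8, 6.1]
opening: 0.388
time_s: 15.52
position: [0.5555, -0.1732, 0.1295]
tcp_rot: [[0.115, -0.993, 0.001], [-0.993, -0.115, -0.0], [0.001, -0.001, -1.0]]
force: [-3.0, 2.1, 9.5]
opening: 0.394
```

```bash
python3 -m jog '0 0 0.001 0 0 0 0;0 0 0.002 0 0 0 0;0 0 0.002 0 0 0 0';  python3 -m jog '0 0 0.001 0 0 0 0;0 0 0.002 0 0 0 0;0 0 0.002 0 0 0 0'
```

```text
time_s: 15.9
position: [0.5555, -0.1732, 0.1289]
tcp_rot: [[0.115, -0.993, 0.001], [-0.993, -0.115, -0.001], [0.001, -0.001, -1.0]]
force: [-4.1, 1.8, 16.4]
opening: 0.386
time_s: 16.27
position: [0.5556, -0.1735, 0.1289]
tcp_rot: [[0.116, -0.993, 0.002], [-0.993, -0.116, -0.002], [0.002, -0.002, -1.0]]
force: [-7.6, 1.3, 27.9]
opening: 0.39
```

The TCP has stopped at 0.1289 (expected 0.129) while the force climbs, so it appears seated. I'll check by camera.

```bash
python3 -m jog '0 0.0005 -0.001 0 0 0 0;0 0.0005 -0.001 0 0 0 0;0 0.0005 -0.001 0 0 0 0'; python3 - <<'E'
from h import *
s=read_state(); print(s['position'],s['force'],s['moment'],s['opening'])
p,d=snap('scene','s6')
g=p[128:182,184:242,::-1]
g=cv2.convertScaleAbs(g,alpha=1.5)
cv2.imwrite('pics/c8.png',cv2.resize(g,None,fx=12,fy=11,interpolation=cv2.INTER_CUBIC)[:600])
E
```

```text
time_s: 16.65
position: [0.5555, -0.1736, 0.1289]
tcp_rot: [[0.115, -0.993, 0.003], [-0.993, -0.115, -0.001], [0.002, -0.002, -1.0]]
force: [-4.5, 2.2, 21.3]
opening: 0.388
[ 0.55554668 -0.17355633  0.12888387] [-4.52549723  2.24461777 21.27651487] [0.71735313 1.05466643 0.00513486] 0.387905714717467
```

View pics/c8.png

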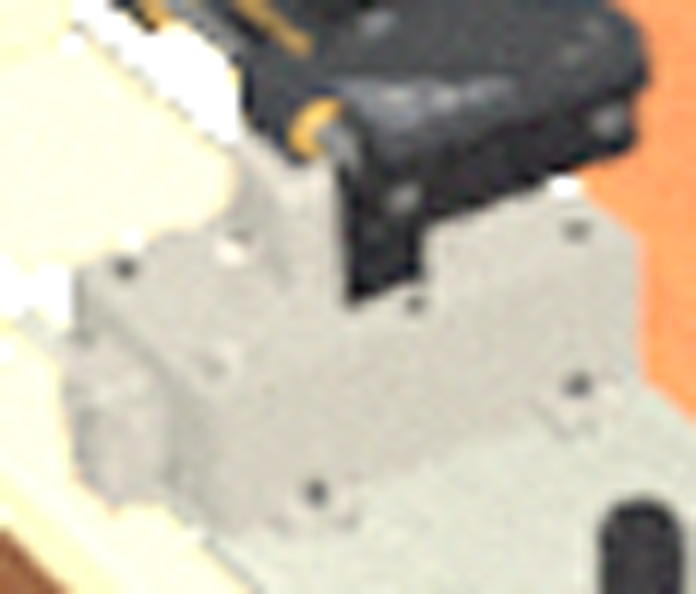

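View pics/s6.png

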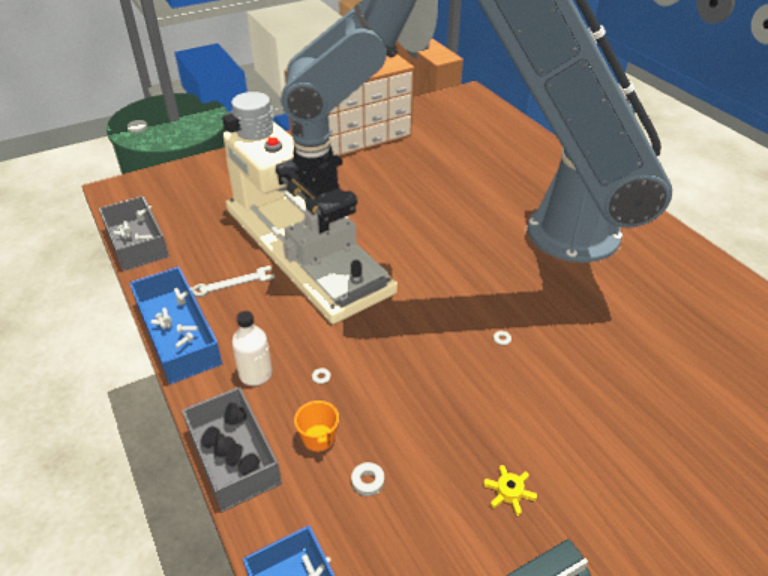

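In the close-up the two halves form one continuous block with no gap. Nose is over nose, both dowel ends show in their holes at (235,245) and (213,362), and the knob is still at the front at (355,268). I'll check it holds steady, then hand in.

```bash
python3 -m jog '0 0 0 0 0 0 0;0 0 0 0 0 0 0;0 0 0 0 0 0 0;0 0 0 0 0 0 0'; python3 -c "
from rig import *
hand_in()"
```

```text
time_s: 17.2
position: [0.5555, -0.1735, 0.1289]
tcp_rot: [[0.115, -0.993, 0.003], [-0.993, -0.115, -0.001], [0.002, -0.002, -1.0]]
force: [-4.8, 2.0, 20.7]
opening: 0.393
the job is handed in; nothing more can be done
```

I drew the slide out to its front stop, fitted the upper half onto both dowels nose over nose, pressed it shut, and handed in at 17.2 s with the grip and push still on.

- **Slide:** at the end of the pull the knob stopped moving and the pull force rose to about 15 N. In the last picture the knob is still at the front.
- **Fit:** the tapers went in without any contact force. The tool then stopped at a height of 0.1289 m, against about 0.129 m expected with the faces together, while the push kept rising.
- **Last hold:** the pose was steady with about 21 N of downward push and about 5 N of sideways load. The picture shows no gap between the halves, judged from the scene camera only, since the arm hid the joint from the top camera.
- **Measurements that disagreed:** the camera and hand estimates of where the lower half sat differed by about 2 mm. The first camera check before lowering supported the hand value. A second check, about 2 cm above the seat, asked for a further 1.6 mm along the slide, so I moved about 1 mm.
- **Bystanders and button:** my path kept away from the red button, and the bystanders looked unmoved in the last picture. I did not measure either.

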